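# Set the plate shaker to speed 6 and start it

### The arm

A 7-joint arm with a two-finger parallel gripper is mounted at the origin on the work surface. World frame = base frame: x ahead of the robot, y to its left, z up, the work surface at z = 0. Lengths are in m, angles in rad, forces in N, time in s.
With the tool pointing down it reaches from about 0.4 to 0.925 m from the base axis. Payload 5.6 kg.
Tool frame: the origin (TCP) lies midway between the tips of the shut fingers; the grasp point (between the pads) lies 19 mm behind it; z points along the fingers, y is the direction in which the jaws open and shut (so a half turn about z gives the same grasp; the last joint's range is limited). The gripper opens to 85 mm and grips with 20 to 120 N. Pads are 22 mm wide; open, the fingers measure 114 mm over their backs; the gripper's body (76 mm by 85 mm) begins 54 mm behind the grasp point. The pads swing forward as they close: fully open they stand 13 mm farther back than shut.
Start: joints at [-1.31, 0.468, -0.012, 1.603, 0.006, 1.071, -0.056], TCP at [0.194, 0.62, 0.194] pointing down, gripper open.
Joint ranges: [-2.53, 2.53], [-0.31, 2.02], [-1.57, 1.55], [0.28, 2.44], [-1.29, 4.43], [0.15, 1.84], [-2.92, 2.92]. Speed limits (rad/s): [2.57, 2.57, 3.14, 3.14, 3.14, 3.14, 3.14].

### API

Orientations are given as a unit quaternion [x, y, z, w].
In Python, from workcell import env, capture, order gives the robot as it stands. The module is installed in compiled form; this text tells all that it offers.
- The arm moves only by the tool arm_command, never from a script. Its argument "series" is a list of rows, each an object with "fingers": the finger opening in mm, from 0 to 85.4; "xyz": the shift along the tool's x, y, z in units of 40 mm (1.0 is 40 mm), a list of three; "twist": the turn about the tool's z in units of 5 degrees (1.0 is 5 degrees). In form: [{"fingers": fingers, "xyz": [dx, dy, dz], "twist": twist}, ...]. A call has 1 to 12 rows; each row is the pose to reach, as a shift and turn from the pose commanded when the call began, along the tool's axes at that moment; what a row does not reach only later rows make up. A row lasts 1/8 s, in which the tool goes at most 62.5 mm and 10.7 degrees, less where a joint would pass 70% of its speed; a pose out of reach is approached as far as the arm can. A call with a gripper value outside its range is refused whole. The fingers move at their own pace and stop on an object; the grip force is fixed at half the most. Time passes only in rows, so rows that repeat a pose let the fingers close. It gives the time, the measured TCP pose, the force and the opening at its end, in the units of the state.
- env.get_obs(): the state, without advancing time (a new reading comes with each control period).
- capture(name): name is "scene" or "top" or "wrist"; returns a dict with "frame" (480x640x3 uint8, blue, green, red), "z_map" (480x640 float32, m along the optical axis (not along the pixel's ray), 0 where there is no reading), "camera_matrix" (3x3 intrinsics, pixels), "D" ([k1, k2, p1, p2, k3] as OpenCV has them; the pictures are not rectified), "R" (3x3) and "t" (3): a world point X has camera coordinates R X + t. Camera axes: x right, y down, z forward; pixel columns grow to the right and rows downward; lengths in m; the calibration is good to about 2 mm. A picture is of the moment at which its call begins.
- order.job_done(): hands the job in, once; it reports no verdict.
The state is a dict: "time_s": time; "q": joint angles; "joint_vel": joint speeds; "tau": joint torques, N m; "tcp_pos": TCP position; "eef_rot": TCP orientation; "force": force on the tool from outside, world axes, zero at the start; "torque": the same for the moment, N m; "width": finger opening in m.
Only numpy, scipy, OpenCV 4.12 (cv2) and the standard library are available. Lean on these libraries where they do the work, as an engineer would, in place of code of your own. Each camera call takes 0.05 s, during which the arm holds its last target.

### The job

The microplate shaker is loaded: turn its speed selector (the large bar knob on the left of the sloping panel) clockwise, click by click, to speed 6, the sixth dash after the round off dot, pushing its bar round with a fingertip and never pinching it. When it sits in that click, press the square start key between the two knobs all the way down and let it come up again. Leave the timer knob on the right at its setting, and leave the plates and everything else on the bench where they are.

Things in the scene. Friction and masses are not known exactly. Their poses are not given: they have to be found in the camera images.
- shaker: Microplate shaker, cream housing, fixed on the bench, 350 mm deep (own x, front to back) by 300 wide (y, left). Origin on the bench under its centre; z up. The front 160 mm is the grey control panel, sloping from 52 mm high at the front edge up to 92 mm (14 degrees); behind is a flat deck 97 mm high with an aluminium platform (top at 108 mm) carrying two microplates.
- speed_axis (a point): Point on the turning axis of the speed selector, on the top face of its skirt. Fixed to the panel, does not turn: z is the panel's normal, x runs up the slope away from the robot, y to the left. The panel goes on 70 mm up the slope from here; the start key's centre is 93 mm away, the timer knob's axis 150 mm to the right.
- speed (a joint): Angle of the speed selector in rad, growing clockwise seen from above: 0 = off, one click every 0.5236 (30 degrees), clicks 0 to 9, stops at both ends; speed 6 = 3.1416. The pointer's direction, counter-clockwise from the x of speed_axis, is 135 degrees minus this value. It starts in a click from 0 to 3.
- speed_pointer (a point): Pointed end of the speed selector's bar, 28 mm from the axis, 11 mm above the skirt; x points outwards along the bar. Black knob: skirt 64 mm wide, 8 mm above the panel; a bar across it 56 mm long, 11 wide, 22 high above the skirt, white line on its pointed end. Leaving a click takes 0.09 N m (4 N on the bar 24 mm from the axis); half-way it snaps on to the next by itself.
- start_key (a joint): How far the start key is pressed in, in m: 0 = up, 0.005 = all the way down. It moves square to the panel against a spring, about 1.2 N at first and 4 N at the bottom, and comes up by itself.
- start_key_top (a point): Centre of the top face of the start key: grey, square, 26 by 26 mm, in a black 34 mm bezel at the front of the panel midway between the two knobs. Its top is 10 mm above the panel, 6 mm above the bezel. Moves with the key; z is the panel's normal, against which it is pressed.
- timer_pointer (a point): Pointed end of the bar of the timer knob, 19 mm from its axis, 8 mm above its skirt: a smaller knob of the same kind (skirt 46 mm, bar 38 long, 9 wide, 16 high) at the right of the panel, its axis 150 mm to the right of the speed selector's. It stands in some click and must stay there.
- open_plate: White 96-well microplate, 128 x 86 x 14 mm, lying loose on the left of the shaker's platform; origin at the centre of its underside.
- lidded_plate: White microplate with a clear lid, 128 x 86 x 17 mm, lying loose on the right of the platform; origin at the centre of its underside.
- tip_box: Open box of pipette tips, 120 x 82 x 53 mm, on the bench on one side of the shaker; origin at the centre of its underside.
- tube_rack: White rack with capped sample tubes, 110 x 60 x 82 mm, on the bench on the other side of the shaker; origin at the centre of its underside.
- reagent_bottle: Amber bottle, 60 mm diameter, 125 mm high, on the bench left of the back of the shaker; origin at the centre of its underside.
- reservoir: White open reagent trough, 75 x 130 x 24 mm, on the bench in front of the shaker; origin at the centre of its underside.
- marker: Marker pen, 130 mm long, 16 mm thick, lying on the bench in front of the shaker; origin on its underside near its middle.
- pipette: Pipette, about 280 mm long, 26 mm thick, lying on the bench right of the shaker; origin on its underside near its middle.

How it is judged:
By the outcome, as a careful person would: the job done as asked, in the order asked, and still so for the second after the job is handed in, with the robot touching nothing.
It also fails if it takes over 42 s, if anything falls off the work surface, if the arm or the gripper's body presses on something with over 40 N, if the wrist force passes 120 N, or if a joint passes its speed limit or range.

## Working session

There is one attempt and no reset: what is moved stays moved. The work goes in short steps, Python scripts to look and compute and a tool call to move; the robot and the scene stay as the last step left them, time stands still between calls to the robot, and variables do not carry over. Pictures are saved under pics/ and viewed, and the job is handed in when it is done.

Besides the shell and the picture viewer there is one more tool, called after "Call:" as name(argument=value, ...) on one line, values as JSON. arm_command: Moves the arm, as the interface text tells. Its arguments: {"type":"object","properties":{"series":{"type":"array","items":{"type":"object","properties":{"fingers":{"type":"number"},"xyz":{"type":"array","items":{"type":"number"}},"twist":{"type":"number"}}}}},"required":["series"]}

```bash
mkdir -p pics; python3 - <<'E'
from workcell import env,capture
import cv2,numpy as np
print(env.get_obs())
for n in("scene","top","wrist"):
    c=capture(n);cv2.imwrite(f"pics/{n}0.png",c["frame"]);np.savez(f"{n}0.npz",**c)
    print(n,c["camera_matrix"].tolist(),c["D"],c["R"].tolist(),c["t"])
E
```

```text
{'time_s': 0.0, 'q': array([-1.30996321,  0.46840537, -0.01160224,  1.60367539,  0.00599069,
        1.0714207 , -0.05631606]), 'joint_vel': array([-0.00071281,  0.00069354, -0.00293115,  0.00159868, -0.00162829,
       -0.00090419, -0.00251841]), 'tau': array([ 1.20790769e-04, -5.32391703e+01,  2.13849958e-02, -2.51301277e+01,
        1.14034404e-02,  7.82282761e-03,  3.67838581e-06]), 'tcp_pos': array([0.19433768, 0.61957239, 0.19289869]), 'eef_rot': array([ 1.51374711e-01,  9.88476008e-01, -9.33560831e-04, -8.16136778e-05]), 'force': array([-0.25451768,  0.92657021,  0.14662933]), 'torque': array([-0.00674083, -0.01252583, -0.02737629]), 'width': 0.08535686345905769}
scene [[519.3131259907028, 0.0, 326.69575179496576], [0.0, 519.3131259907028, 240.41003052524036], [0.0, 0.0, 1.0]] [-0.13342405  0.          0.          0.          0.        ] [[-0.4912907487971052, 0.8709484012311542, -0.00907097234456593], [0.7217426752644024, 0.4012517418342284, -0.5639898495338204], [-0.48756631430869285, -0.28362990333865373, -0.8257318978237084]] [ 0.2931662  -0.33953751  1.42155428]
top [[578.2503909953939, 0.0, 325.6346656975172], [0.0, 578.2503909953939, 240.1134170831795], [0.0, 0.0, 1.0]] [-0.16472988  0.          0.          0.          0.        ] [[0.0076275724381763745, -0.9997583296756064, 0.020618011129643343], [-0.9901329712061753, -0.010436032348227653, -0.13974186401811942], [0.1399232627876158, -0.019348681429711738, -0.989973287042534]] [-0.01345005  0.57082445  1.13733533]
wrist [[369.7014543958128, 0.0, 317.09490341760574], [0.0, 369.7014543958128, 238.64442007786405], [0.0, 0.0, 1.0]] [-0.02306133  0.          0.          0.          0.        ] [[0.2978647972523603, 0.9546042727534721, -0.002691653511888695], [0.9111742075997298, -0.28347023008611427, 0.29900868224841376], [0.28467196202439327, -0.0915167257704473, -0.9542465944091401]] [-0.6498459  -0.04083739  0.37993838]
```

View pics/scene0.png

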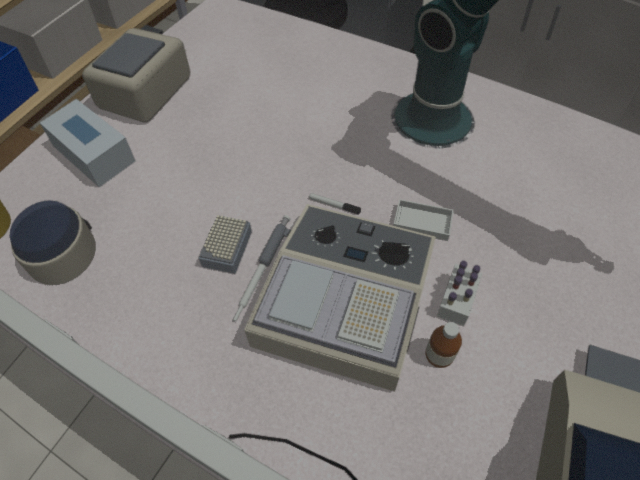

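View pics/top0.png

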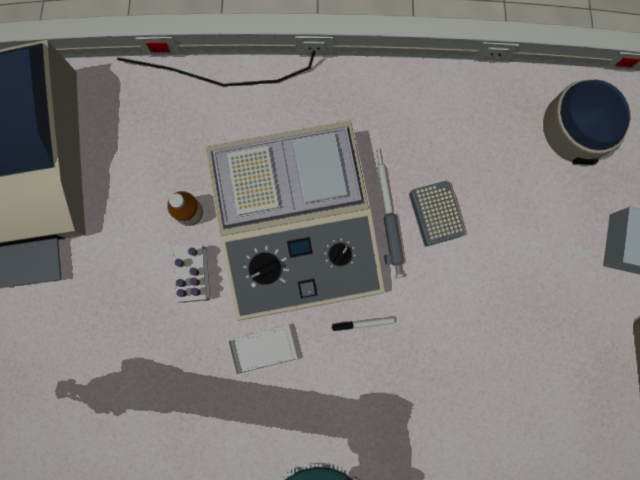

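The shaker panel is at about (303,265) in the top view: the speed knob is at (265,267), the key at (307,288) and the timer at (341,254). Next I'll enlarge and measure.

```bash
cat > h.py <<'E'
import numpy as np,cv2
def load(n): return dict(np.load(n))
def ray(c,uv):
    p=cv2.undistortPoints(np.array(uv,float).reshape(-1,1,2),c["camera_matrix"],c["D"]).reshape(-1,2)
    d=np.c_[p,np.ones(len(p))]; return -c["R"].T@c["t"], d@c["R"]   # origin, dirs (z=1 cam)
def onplane(c,uv,p0,n):
    o,d=ray(c,uv); s=((np.array(p0)-o)@n)/(d@n); return o+d*s[:,None]
def depthpts(c,uv):
    o,d=ray(c,uv); z=np.array([c["z_map"][int(round(v)),int(round(u))] for u,v in uv]); return o+d*z[:,None]
def proj(c,X):
    r,_=cv2.Rodrigues(c["R"]); return cv2.projectPoints(np.array(X,float).reshape(-1,1,3),r,c["t"],c["camera_matrix"],c["D"])[0].reshape(-1,2)
E
python3 - <<'E'
from h import *
c=load("top0.npz")
im=c["frame"][200:330,215:395]; cv2.imwrite("pics/topc.png",cv2.resize(im,None,fx=4.4,fy=4.4,interpolation=cv2.INTER_CUBIC))
s=load("scene0.npz");im=s["frame"][195:290,275:440]; cv2.imwrite("pics/scc.png",cv2.resize(im,None,fx=4.8,fy=4.8,interpolation=cv2.INTER_CUBIC))
uv=[(265,305),(250,300),(370,285),(365,225),(300,270),(235,245),(330,215),(310,225)]
print(depthpts(c,uv).round(4))
E
```

```text
[[ 0.4376  0.1112  0.0561]
 [ 0.447   0.1406  0.0611]
 [ 0.4791 -0.0969  0.0587]
 [ 0.5955 -0.0847  0.0849]
 [ 0.5067  0.0423  0.0709]
 [ 0.5528  0.1696  0.0874]
 [ 0.6127 -0.0153  0.0957]
 [ 0.5928  0.0235  0.0939]]
```

View pics/topc.png

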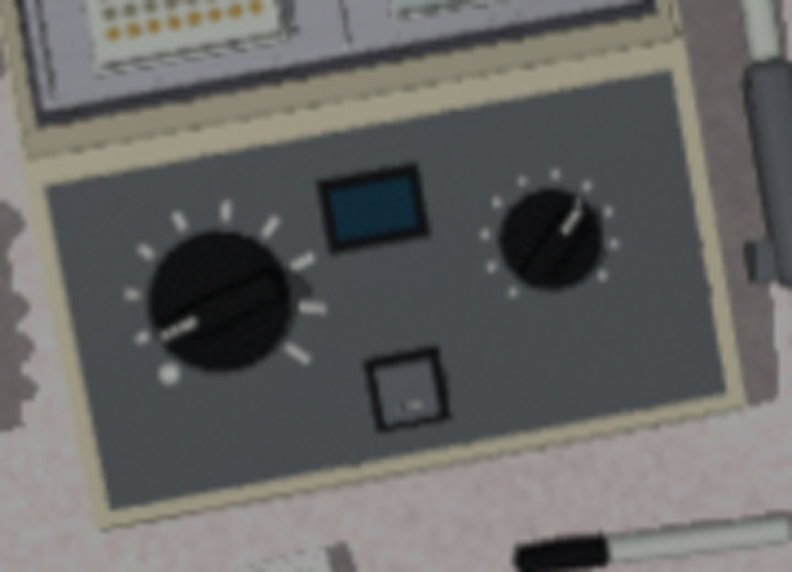

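View pics/scc.png

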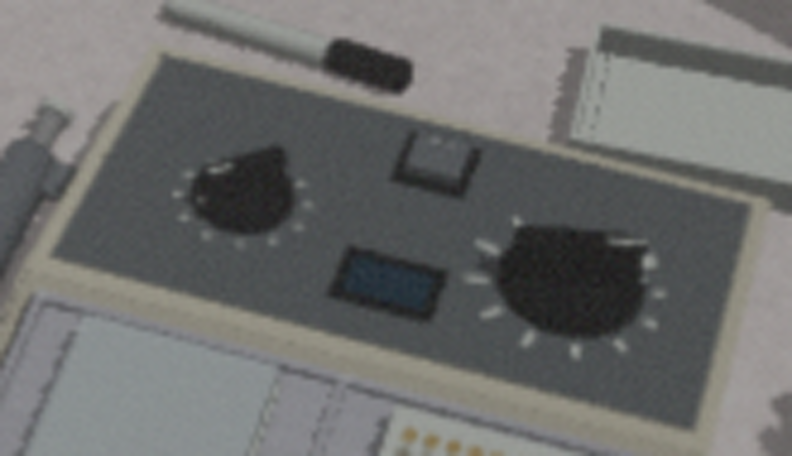

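View pics/wrist0.png

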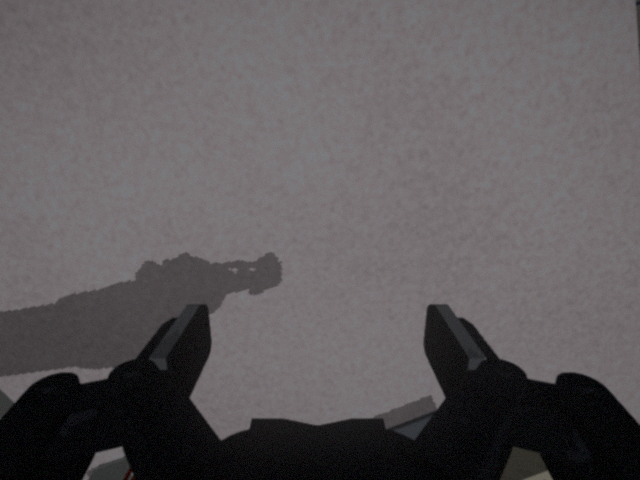

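Crop of the top view: the off dot is at (168,374) and the first dash at (142,337). The pointer's white line runs (165,335)-(195,322), so it points at the first dash, click 1. Next are the panel plane, yaw and axis.

```bash
cat > meas.py <<'E'
from h import *
def frame(c,marks):
    # panel plane from depth at hand-picked panel region
    pts=[]
    for u in range(235,375,3):
        for v in range(220,310,3):
            b,g,r=c["frame"][v,u].astype(int)
            if c["z_map"][v,u]>0 and 55<b<110 and abs(b-r)<25 : pts.append((u,v))
    P=depthpts(c,pts)
    for _ in range(8):
        A=np.c_[P[:,:2],np.ones(len(P))]; k,*_=np.linalg.lstsq(A,P[:,2],rcond=None)
        e=abs(P[:,2]-A@k); P=P[e<max(0.002,np.median(e)*2)] if _<7 else P
    n=np.array([-k[0],-k[1],1]);n/=np.linalg.norm(n)
    return P.mean(0),n,len(P),np.median(e)
E
python3 - <<'E'
from meas import *
c=load("top0.npz")
p0,n,N,e=frame(c,None)
print(p0,n,N,e,"tilt",np.degrees(np.arccos(n[2])),"yaw",np.degrees(np.arctan2(-n[1],-n[0])))
f=4.4
def cr(l): return [((x+.5)/f-.5+215,(y+.5)/f-.5+200) for x,y in l]
# panel edges inner
E=onplane(c,cr([(110,508),(725,395),(46,186),(672,72)]),p0,n)
print(E.round(4)); d=lambda a,b:np.degrees(np.arctan2(*(b-a)[:2][::-1]))
print("front",d(E[1],E[0])-90,"back",d(E[3],E[2])-90,"L",d(E[0],E[2]),"R",d(E[1],E[3]), np.linalg.norm(E[1]-E[0]),np.linalg.norm(E[2]-E[0]))
M=onplane(c,cr([(168,374),(142,337),(132,294),(147,251),(180,220),(226,210),(270,225),(302,260),(313,307),(298,352)]),p0,n)
T=onplane(c,cr([(513,293),(491,267),(485,235),(496,202),(522,181),(555,173),(587,185),(607,212),(614,244),(602,276)]),p0,n)
yaw=np.radians(np.mean([d(E[1],E[0])-90,d(E[3],E[2])-90]))
def axes(yaw,n):
    x=np.array([np.cos(yaw),np.sin(yaw),0]);y=np.cross(n,x);y/=np.linalg.norm(y);x=np.cross(y,n);return x,y
for m in(M,T):
    x,y=axes(yaw,n); a=np.c_[m@x,m@y]
    A=np.c_[2*a,np.ones(len(a))];s,*_=np.linalg.lstsq(A,(a**2).sum(1),rcond=None)
    r=np.sqrt(s[2]+s[:2]@s[:2]); C=x*s[0]+y*s[1]+n*(p0@n)
    g=a-s[:2]; print("C",C.round(4),"r",r.round(4),np.degrees(np.arctan2(g[:,1],g[:,0])).round(1),np.linalg.norm(g,axis=1).round(4))
K=onplane(c,cr([(407,389)]),p0+n*.004,n); print("bezel",K)
E
```

```text
Traceback (most recent call last):
  File "meas.py", line 12, in frame
    e=abs(P[:,2]-A@k); P=P[e<max(0.002,np.median(e)*2)] if _<7 else P
                                                           ^^^
TypeError: '<' not supported between instances of 'list' and 'int'
```

```bash
sed -i 's/for _ in range(8)/for it in range(8)/; s/if _<7/if it<7/' meas.py
cat > m1.py <<'E'
from meas import *
c=load("top0.npz")
p0,n,N,e=frame(c,None)
print(p0,n,N,e,"tilt",np.degrees(np.arccos(n[2])),"yaw",np.degrees(np.arctan2(-n[1],-n[0])))
f=4.4
def cr(l): return [((x+.5)/f-.5+215,(y+.5)/f-.5+200) for x,y in l]
E=onplane(c,cr([(110,508),(725,395),(46,186),(672,72)]),p0,n)
print(E.round(4)); d=lambda a,b:np.degrees(np.arctan2(*(b-a)[:2][::-1]))
print("front",d(E[1],E[0])-90,"back",d(E[3],E[2])-90,"L",d(E[0],E[2]),"R",d(E[1],E[3]), np.linalg.norm(E[1]-E[0]),np.linalg.norm(E[2]-E[0]))
M=onplane(c,cr([(168,374),(142,337),(132,294),(147,251),(180,220),(226,210),(270,225),(302,260),(313,307),(298,352)]),p0,n)
T=onplane(c,cr([(513,293),(491,267),(485,235),(496,202),(522,181),(555,173),(587,185),(607,212),(614,244),(602,276)]),p0,n)
yaw=np.radians(np.mean([d(E[1],E[0])-90,d(E[3],E[2])-90]))
def axes(yaw,n):
    x=np.array([np.cos(yaw),np.sin(yaw),0]);y=np.cross(n,x);y/=np.linalg.norm(y);x=np.cross(y,n);return x,y
for m in(M,T):
    x,y=axes(yaw,n); a=np.c_[m@x,m@y]
    A=np.c_[2*a,np.ones(len(a))];s,*o=np.linalg.lstsq(A,(a**2).sum(1),rcond=None)
    r=np.sqrt(s[2]+s[:2]@s[:2]); C=x*s[0]+y*s[1]+n*(p0@n)
    g=a-s[:2]; print("C",C.round(4),"r",r.round(4),np.degrees(np.arctan2(g[:,1],g[:,0])).round(1),np.linalg.norm(g,axis=1).round(4))
K=onplane(c,cr([(407,389)]),p0+n*.004,n); print("bezel",K)
E
python3 m1.py
```

```text
[0.51615023 0.03356948 0.07352762] [-0.23876344 -0.04744865  0.96991785] 581 0.0008013422365500816 tilt 14.089215134550283 yaw 11.239762263935507
[[ 0.4171  0.1613  0.0554]
 [ 0.4707 -0.116   0.055 ]
 [ 0.5581  0.1887  0.0915]
 [ 0.6124 -0.0888  0.0912]]
front 10.936737671440184 back 11.073494911921571 L 11.01477408365613 R 10.856824144101184 0.28242692777395934 0.14815680523769775
C [0.5094 0.1106 0.0756] r 0.0404 [ 132.9  103.9   75.1   45.7   16.9  -12.8  -42.2  -72.9 -104.3 -134.9] [0.0411 0.0395 0.0404 0.0403 0.0409 0.0409 0.0402 0.0399 0.0404 0.0407]
C [ 0.5388 -0.035   0.0758] r 0.0291 [ 136.3  105.6   76.2   45.1   15.4  -14.7  -44.9  -75.4 -105.1 -135.7] [0.0293 0.029  0.0289 0.0292 0.0288 0.0296 0.0294 0.0285 0.0292 0.0293]
bezel [[0.47157669 0.02798907 0.06640607]]
```

```bash
cat > plan.py <<'E'
from h import *
from scipy.spatial.transform import Rotation as Ro
tilt,yaw=np.radians(14),np.radians(11.05)
X0=np.array([np.cos(yaw),np.sin(yaw),0]);Y0=np.array([-np.sin(yaw),np.cos(yaw),0]);Z=np.array([0,0,1.])
nn=-np.sin(tilt)*X0+np.cos(tilt)*Z; xx=np.cos(tilt)*X0+np.sin(tilt)*Z
A=np.array([.5094,.1106,.0756])+.008*nn     # speed_axis
KEY=A-.002*0+ xx*-.055+Y0*-.075+nn*.002       # key top (10 above panel = 2 above skirt)
def pose(val,gap,r=.020,h=.010,half=.011):    # val deg of knob
    th=np.radians(135-val); u=np.cos(th)*xx+np.sin(th)*Y0; t=-np.sin(th)*xx+np.cos(th)*Y0
    p=A+nn*h+r*u+(.0055+half+gap)*t
    return p,np.degrees(np.arctan2(u[1],u[0]))  # tcp, tool-y azimuth
def rel(obs_p,obs_R,p,az):
    d=(p-obs_p)@obs_R/.04
    y=obs_R[:,1]; a0=np.degrees(np.arctan2(y[1],y[0])); tw=-((az-a0+180)%360-180)/5
    return d.round(2).tolist(),round(tw,2)
def now():
    from workcell import env
    o=env.get_obs(); return o,o["tcp_pos"],Ro.from_quat(o["eef_rot"]).as_matrix()
E
python3 - <<'E'
from plan import *
o,p,R=now()
c=load("top0.npz"); f=4.4
L=onplane(c,[((x+.5)/f-.5+215,(y+.5)/f-.5+200) for x,y in [(165,335),(195,322)]],A+.02*nn,nn)-A
for v in L: print("ptr angle",np.degrees(np.arctan2(v@Y0,v@xx)),np.hypot(v@Y0,v@xx))
w=load("wrist0.npz"); print("cam in tool",(-w["R"].T@w["t"]-p)@R)
P,az=pose(30,.010); print("start",P,az,"key",KEY)
Q=P.copy();Q[2]=.19; print(rel(p,R,Q,az))
s=load("top0.npz"); print("bottle,rack",depthpts(s,[(180,207),(193,282)]))
E
```

```text
ptr angle 103.76082322316142 0.026258246896828336
ptr angle 104.47335579957074 0.011985288302514956
cam in tool [ 0.07555251  0.00096738 -0.17987439]
start [0.47343229 0.11627118 0.08562056] 115.6236771717561 key [0.46902368 0.02629832 0.07199725]
([-10.42, -9.92, 0.09], np.float64(-8.61))
bottle,rack [[0.62288326 0.27627844 0.11067644]
 [0.47967064 0.25101619 0.08197944]]
```

Call:
arm_command(series=[{"fingers": 0,"xyz": [-10.4,-9.9,0],"twist": -8.6},{"fingers": 0,"xyz": [-10.4,-9.9,0],"twist": -8.6},{"fingers": 0,"xyz": [-10.4,-9.9,0],"twist": -8.6},{"fingers": 0,"xyz": [-10.4,-9.9,0],"twist": -8.6},{"fingers": 0,"xyz": [-10.4,-9.9,0],"twist": -8.6},{"fingers": 0,"xyz": [-10.4,-9.9,0],"twist": -8.6},{"fingers": 0,"xyz": [-10.4,-9.9,0],"twist": -8.6},{"fingers": 0,"xyz": [-10.4,-9.9,0],"twist": -8.6},{"fingers": 0,"xyz": [-10.4,-9.9,0],"twist": -8.6},{"fingers": 0,"xyz": [-10.4,-9.9,0],"twist": -8.6},{"fingers": 0,"xyz": [-10.4,-9.9,0],"twist": -8.6},{"fingers": 0,"xyz": [-10.4,-9.9,0],"twist": -8.6}])

```text
time_s: 1.65
tcp_pos: [0.4721, 0.1198, 0.1937]
eef_rot: [-0.223, 0.975, 0.0, -0.0]
force: [0.6, 0.3, -0.5]
width: 0.0001
```

```bash
python3 - <<'E'
from plan import *
from workcell import capture
o,p,R=now(); print(o["time_s"],p,o["width"],o["force"],o["q"].round(2))
P,az=pose(30,.010); print(rel(p,R,P,az))
for n in("wrist","scene"):
    c=capture(n);cv2.imwrite(f"pics/{n}1.png",c["frame"]);np.savez(f"{n}1.npz",**c)
print(proj(c,[p]))
E
```

```text
1.65 [0.47205242 0.11982849 0.19369676] 7.839674270419322e-05 [ 0.56259308  0.33789353 -0.49032128] [-0.44  0.19  0.13  2.   -0.03  0.95  1.73]
([0.01, -0.1, 2.7], np.float64(0.03))
[[411.65726506 209.30038165]]
```

View pics/wrist1.png

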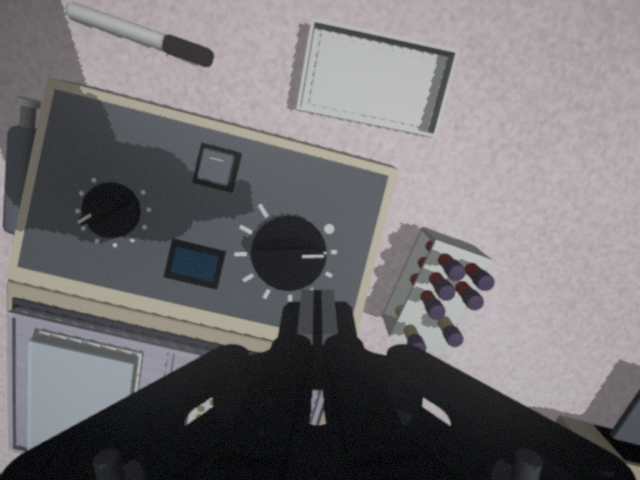

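View pics/scene1.png

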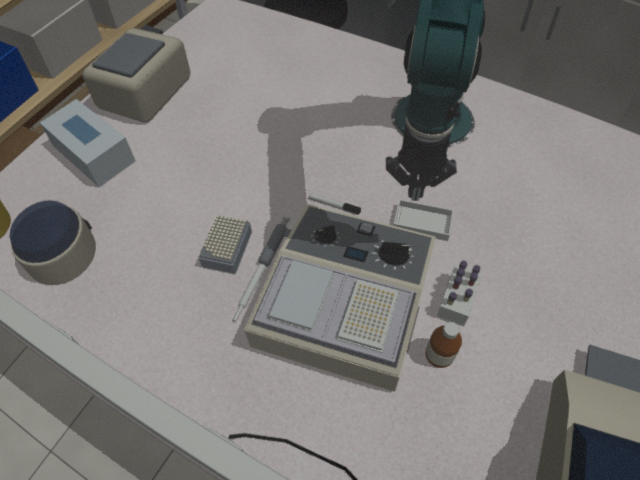

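The wrist view shows the speed knob's skirt centred near (289,252), the pointer on the first dash at (334,252), the key at (217,167) and the shut fingertips at (318,295), about 17 mm across. I'll cross-check the pose with this view.

```bash
python3 - <<'E'
from plan import *
c=load("wrist1.npz")
marks=[A-.008*nn+.0404*(np.cos(t)*xx+np.sin(t)*Y0) for t in np.radians(135-30*np.arange(10))]
print(proj(c,[A,KEY,A-.15*Y0]).round(1),proj(c,marks).round(0).tolist())
im=c["frame"].copy()
for m in marks+[A,KEY,A-.15*Y0]:
    u=proj(c,[m])[0]; cv2.circle(im,tuple(int(round(v)) for v in u),1,(0,0,255),-1)
cv2.imwrite("pics/w1c.png",cv2.resize(im[130:310,60:350],None,fx=2.7,fy=2.7,interpolation=cv2.INTER_CUBIC))
E
```

```text
[[288.  252.6]
 [214.2 164.6]
 [107.6 207.7]] [[329.0, 227.0], [335.0, 251.0], [329.0, 274.0], [312.0, 292.0], [289.0, 298.0], [265.0, 293.0], [247.0, 276.0], [240.0, 252.0], [246.0, 229.0], [264.0, 211.0]]
```

View pics/w1c.png

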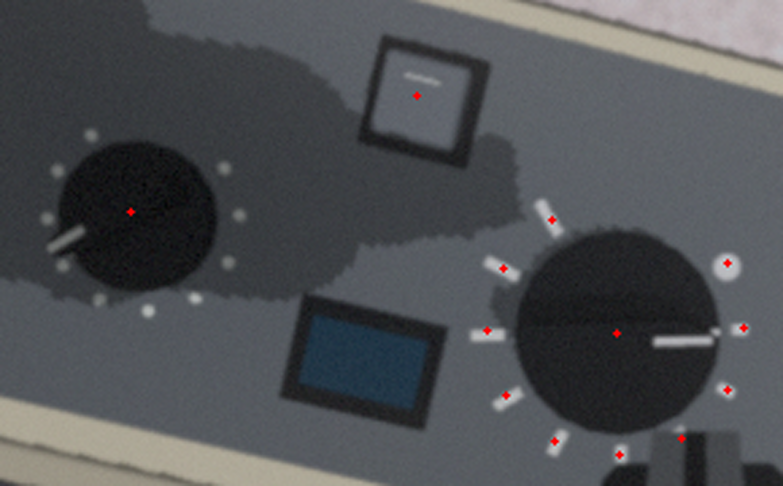

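Call:
arm_command(series=[{"fingers": 0,"xyz": [0,-0.1,1.4],"twist": 0},{"fingers": 0,"xyz": [0,-0.1,2.2],"twist": 0},{"fingers": 0,"xyz": [0,-0.1,2.7],"twist": 0},{"fingers": 0,"xyz": [0,-0.1,2.7],"twist": 0}])

```text
time_s: 2.25
tcp_pos: [0.473, 0.1152, 0.0846]
eef_rot: [-0.223, 0.975, -0.0, -0.002]
force: [1.2, -0.1, -0.1]
width: -0.0001
```

```bash
python3 - <<'E'
from plan import *
o,p,R=now(); print(o["time_s"],p,o["force"])
for v,g in [(30,.004),(34,0),(41,0),(48,0),(55,0),(62,0),(69,0),(76,0),(83,0),(90,0)]:
    print(v,rel(p,R,*pose(v,g)))
E
```

```text
2.25 [0.47302034 0.1151608  0.08464068] [ 1.19226306 -0.08093299 -0.13571457]
30 ([-0.17, 0.02, -0.06], np.float64(0.02))
34 ([-0.3, 0.05, -0.09], np.float64(0.8))
41 ([-0.36, 0.09, -0.1], np.float64(2.16))
48 ([-0.43, 0.13, -0.12], np.float64(3.52))
55 ([-0.51, 0.15, -0.13], np.float64(4.87))
62 ([-0.58, 0.17, -0.15], np.float64(6.24))
69 ([-0.66, 0.18, -0.17], np.float64(7.61))
76 ([-0.74, 0.17, -0.19], np.float64(8.98))
83 ([-0.81, 0.16, -0.21], np.float64(10.37))
90 ([-0.89, 0.14, -0.23], np.float64(11.76))
```

Call:
arm_command(series=[{"fingers": 0,"xyz": [-0.17,0.02,-0.06],"twist": 0},{"fingers": 0,"xyz": [-0.3,0.05,-0.09],"twist": 0.8},{"fingers": 0,"xyz": [-0.36,0.09,-0.1],"twist": 2.1},{"fingers": 0,"xyz": [-0.43,0.13,-0.12],"twist": 3.5},{"fingers": 0,"xyz": [-0.51,0.15,-0.13],"twist": 4.9},{"fingers": 0,"xyz": [-0.58,0.17,-0.15],"twist": 6.2},{"fingers": 0,"xyz": [-0.66,0.18,-0.17],"twist": 7.6},{"fingers": 0,"xyz": [-0.74,0.17,-0.19],"twist": 9},{"fingers": 0,"xyz": [-0.81,0.16,-0.21],"twist": 10.4},{"fingers": 0,"xyz": [-0.89,0.14,-0.23],"twist": 11.8},{"fingers": 0,"xyz": [-0.89,0.14,-0.23],"twist": 11.8}])

```text
time_s: 3.62
tcp_pos: [0.5056, 0.1358, 0.0965]
eef_rot: [0.286, 0.958, 0.001, 0.001]
force: [-0.3, 0.3, -0.4]
width: 0.0004
```

```bash
python3 - <<'E'
from plan import *
from workcell import capture
o,p,R=now(); print(o["time_s"],p,pose(90,0)[0],o["force"],o["torque"])
for v in (90,97,104,111,118,125,132,139,146):
    print(v,rel(p,R,*pose(v,0)))
for n in("wrist","scene"):
    c=capture(n);np.savez(f"{n}2.npz",**c)
    cv2.imwrite(f"pics/{n}2.png",c["frame"] if n=="wrist" else cv2.resize(c["frame"][150:300,275:440],None,fx=4,fy=4,interpolation=cv2.INTER_CUBIC))
E
```

```text
3.625 [0.50562178 0.13582629 0.09649128] [0.50253621 0.13555653 0.09366405] [-0.29106158  0.26291771 -0.39816266] [-0.02154658  0.03051622 -0.01970755]
90 ([0.06, -0.05, 0.07], np.float64(-0.04))
97 ([-0.0, -0.0, 0.05], np.float64(1.37))
104 ([-0.07, 0.03, 0.03], np.float64(2.78))
111 ([-0.14, 0.06, 0.02], np.float64(4.2))
118 ([-0.22, 0.08, -0.0], np.float64(5.64))
125 ([-0.29, 0.09, -0.02], np.float64(7.07))
132 ([-0.37, 0.09, -0.03], np.float64(8.52))
139 ([-0.45, 0.08, -0.04], np.float64(9.96))
146 ([-0.53, 0.06, -0.05], np.float64(11.4))
```

View pics/wrist2.png

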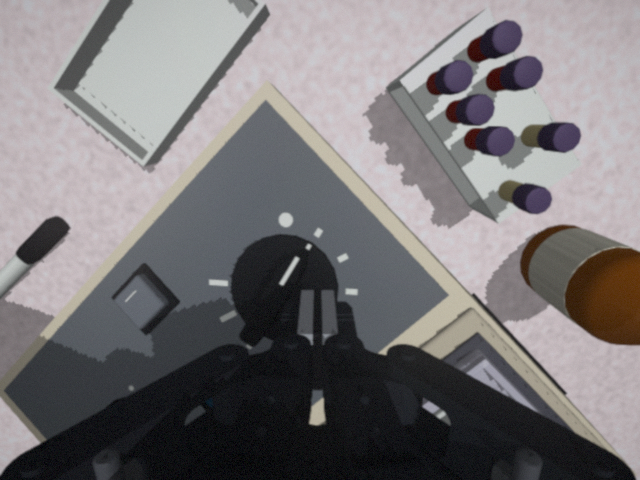

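View pics/scene2.png

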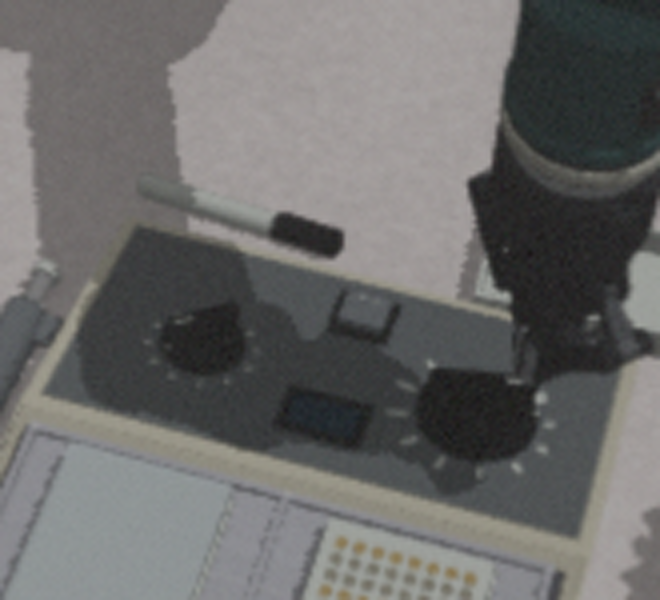

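```bash
python3 - <<'E'
from plan import *
c=load("wrist2.npz")
o,p,R=now()
im=c["frame"].copy()
def dot(m,col):
    u=proj(c,[m])[0]; print(u.round(0)); cv2.circle(im,tuple(int(round(v)) for v in u),2,col,-1)
dot(A,(0,0,255)); dot(A+.022*nn,(0,255,255)); dot(p,(0,255,0)); dot(p+.011*R[:,0],(0,255,0)); dot(p-.011*R[:,0],(0,255,0))
for v in (0,30,60,90):
    t=np.radians(135-v); dot(A+.022*nn+.026*(np.cos(t)*xx+np.sin(t)*Y0),(255,0,255)); dot(A-.008*nn+.0404*(np.cos(t)*xx+np.sin(t)*Y0),(255,255,0))
cv2.imwrite("pics/w2c.png",cv2.resize(im[180:380,180:400],None,fx=3,fy=3,interpolation=cv2.INTER_CUBIC))
E
```

```text
[280. 290.]
[268. 301.]
[314. 273.]
[314. 253.]
[314. 292.]
[269. 251.]
[284. 219.]
[294. 260.]
[318. 230.]
[312. 280.]
[343. 256.]
[318. 305.]
[351. 291.]
```

View pics/w2c.png

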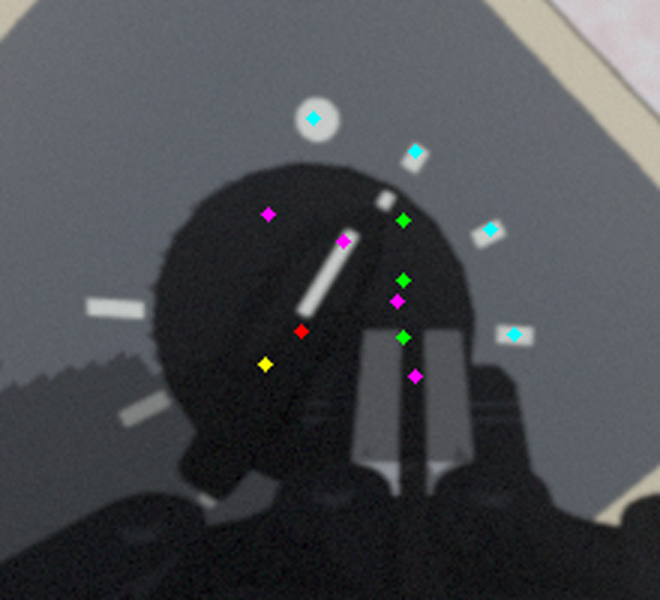

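```bash
python3 - <<'E'
from plan import *
c=load("wrist2.npz")
o,p,R=now()
for u in (302,308,323,330):
  for v in (286,289,292,296,302,310,320,328,340):
    if v in(286,): continue
    X=depthpts(c,[(u,v)])[0]; print(u,v,((X-p)@R*1000).round(1), c["z_map"][v,u].round(4))
# scene points near finger
E
```

```text
302 289 [-15.1  -6.8  12.2] 0.211
302 292 [ 10.   -4.3 -44. ] 0.1499
302 296 [ 10.1  -4.1 -47.9] 0.1461
302 302 [ 10.3  -3.9 -53.3] 0.1409
302 310 [ 10.4  -3.7 -59.8] 0.1347
302 320 [ 10.1  -3.4 -66.5] 0.1284
302 328 [ 10.3  -3.2 -72. ] 0.1231
302 340 [ 11.4  -2.9 -80.9] 0.1142
308 289 [-14.3  -3.3  10.5] 0.2091
308 292 [ 10.6  -1.8 -45.2] 0.1485
308 296 [ 10.2  -1.8 -48.1] 0.1459
308 302 [ 10.1  -1.7 -53. ] 0.1412
308 310 [ 10.6  -1.5 -60.2] 0.1342
308 320 [ 10.1  -1.3 -66.4] 0.1285
308 328 [  9.8  -1.2 -71.2] 0.124
308 340 [ 11.2  -1.  -80.7] 0.1145
323 289 [-13.6   5.2   8.8] 0.2074
323 292 [ 10.3   4.2 -44.6] 0.1492
323 296 [ 10.3   4.1 -48.3] 0.1456
323 302 [ 10.1   4.1 -52.9] 0.1414
323 310 [  9.8   4.  -58.7] 0.1359
323 320 [ 10.3   3.9 -66.8] 0.1281
323 328 [  9.8   3.8 -71.2] 0.124
323 340 [  8.2   3.7 -76. ] 0.1199
330 289 [-13.6   9.1   8.9] 0.2075
330 292 [  9.5   7.1 -43. ] 0.151
330 296 [ 10.3   6.9 -48.3] 0.1457
330 302 [ 10.5   6.7 -53.8] 0.1404
330 310 [ 10.4   6.5 -59.8] 0.1347
330 320 [ 10.4   6.3 -67.1] 0.1278
330 328 [  9.7   6.2 -71. ] 0.1242
330 340 [ 11.8   5.8 -81.5] 0.1136
```

```bash
python3 - <<'E'
from plan import *
o,p,R=now()
c=load("scene2.npz"); print(proj(c,[p,p-.043*R[:,2]]).round(1))
for v in range(234,252,2):
  print(v,[(u,((depthpts(c,[(u,v)])[0]-p)@R*1000).round(0).tolist()) for u in range(402,412,3)])
w=load("wrist0.npz");p0=np.array([.19434,.61957,.1929]);R0=Ro.from_quat([ 1.51374711e-01,9.88476008e-01,-9.33560831e-04,-8.16136778e-05]).as_matrix()
for u,v in [(190,309),(190,320),(205,320),(440,315),(440,309),(450,320)]: print(u,v,((depthpts(w,[(u,v)])[0]-p0)@R0*1000).round(1))
E
```

```text
[[406.1 252.7]
 [408.6 240.8]]
234 [(402, [35.0, -64.0, 37.0]), (405, [-11.0, -2.0, -71.0]), (408, [-13.0, 8.0, -85.0]), (411, [-11.0, 15.0, -92.0])]
236 [(402, [32.0, -59.0, 37.0]), (405, [-11.0, -1.0, -66.0]), (408, [-12.0, 8.0, -78.0]), (411, [-10.0, 15.0, -85.0])]
238 [(402, [26.0, -52.0, 31.0]), (405, [-9.0, -2.0, -57.0]), (408, [-10.0, 7.0, -68.0]), (411, [-7.0, 12.0, -73.0])]
240 [(402, [24.0, -48.0, 33.0]), (405, [-10.0, -0.0, -52.0]), (408, [-8.0, 6.0, -60.0]), (411, [-7.0, 14.0, -69.0])]
242 [(402, [22.0, -44.0, 34.0]), (405, [-11.0, 3.0, -50.0]), (408, [-7.0, 7.0, -53.0]), (411, [-5.0, 12.0, -58.0])]
244 [(402, [1.0, -19.0, -6.0]), (405, [-11.0, 4.0, -44.0]), (408, [-5.0, 6.0, -43.0]), (411, [-4.0, 13.0, -52.0])]
246 [(402, [-2.0, -14.0, -8.0]), (405, [6.0, -14.0, -3.0]), (408, [9.0, -9.0, -7.0]), (411, [32.0, -25.0, 30.0])]
248 [(402, [-4.0, -11.0, -5.0]), (405, [1.0, -7.0, -7.0]), (408, [9.0, -8.0, -0.0]), (411, [30.0, -20.0, 31.0])]
250 [(402, [-4.0, -10.0, 0.0]), (405, [2.0, -8.0, 2.0]), (408, [10.0, -6.0, 5.0]), (411, [27.0, -16.0, 30.0])]
190 309 [ 10.6 -45.5 -59. ]
190 320 [ 10.2 -43.1 -66.4]
205 320 [  3.7 -41.8 -55. ]
440 315 [ 10.5  44.8 -63.1]
440 309 [ 10.2  46.4 -58. ]
450 320 [ 10.2  47.4 -66. ]
```

```bash
python3 - <<'E'
from h import *
c=load("scene2.npz"); im=c["frame"][200:280,360:450]
cv2.imwrite("pics/s2z.png",cv2.resize(cv2.convertScaleAbs(im,alpha=1.8),None,fx=7,fy=7,interpolation=cv2.INTER_CUBIC))
E
```

```text
(no output)
```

View pics/s2z.png

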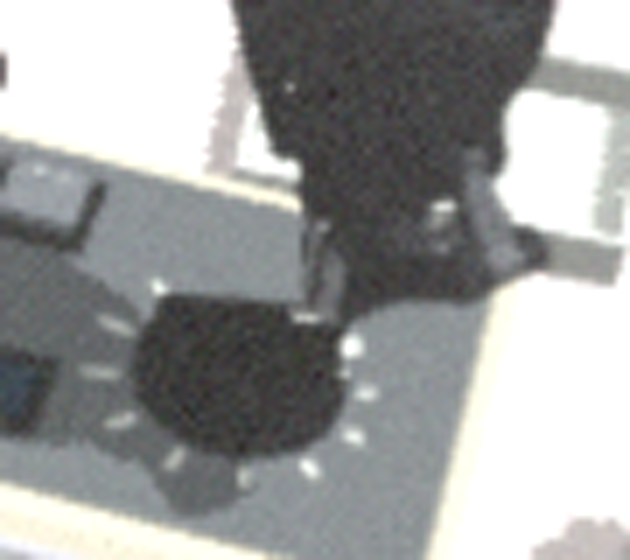

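Both cameras agree that the shut fingertips really end about 44 mm above the reported TCP. The first sweep therefore passed over the knob, which still points at dash 1 (about (297,258)). I'll allow for that offset and repeat it.

```bash
cat >> plan.py <<'E'
OFF=np.array([0,0,-.0435])
_pose=pose
def pose(*a,**k):
    p,az=_pose(*a,**k); return p+OFF,az
E
python3 - <<'E'
from plan import *
o,p,R=now()
print(p,pose(30,.010),rel(p,R,*pose(30,.010)))
E
```

```text
[0.50487577 0.13541708 0.09593326] (array([0.47343229, 0.11627118, 0.04212056]), np.float64(115.6236771717561)) ([0.4, -0.83, 1.34], np.float64(-11.77))
```

Call:
arm_command(series=[{"fingers": 0,"xyz": [0.4,-0.83,-0.2],"twist": -2},{"fingers": 0,"xyz": [0.4,-0.83,-0.2],"twist": -4},{"fingers": 0,"xyz": [0.4,-0.83,-0.2],"twist": -6},{"fingers": 0,"xyz": [0.4,-0.83,-0.2],"twist": -8},{"fingers": 0,"xyz": [0.4,-0.83,-0.2],"twist": -10},{"fingers": 0,"xyz": [0.4,-0.83,0],"twist": -11.8},{"fingers": 0,"xyz": [0.4,-0.83,0.5],"twist": -11.8},{"fingers": 0,"xyz": [0.4,-0.83,1],"twist": -11.8},{"fingers": 0,"xyz": [0.4,-0.83,1.2],"twist": -11.8},{"fingers": 0,"xyz": [0.4,-0.83,1.3],"twist": -11.8},{"fingers": 0,"xyz": [0.4,-0.83,1.3],"twist": -11.8}])

```text
time_s: 5.1
tcp_pos: [0.473, 0.1159, 0.0434]
eef_rot: [-0.222, 0.975, 0.0, 0.0]
force: [0.1, -0.2, 0.1]
width: -0.0002
```

```bash
python3 - <<'E'
from plan import *
from workcell import capture
o,p,R=now(); print(o["time_s"],p,o["force"])
for n in("wrist","scene"):
    c=capture(n);np.savez(f"{n}3.npz",**c)
    cv2.imwrite(f"pics/{n}3.png",c["frame"] if n=="wrist" else cv2.resize(cv2.convertScaleAbs(c["frame"][180:280,350:460],alpha=1.8),None,fx=6,fy=6,interpolation=cv2.INTER_CUBIC))
o,p,R=now()
for v,g in [(30,.01),(30,.004),(34,0),(41,0),(48,0),(55,0),(62,0),(69,0),(76,0),(83,0),(90,0)]:
    print(v,rel(p,R,*pose(v,g)))
E
```

```text
5.1 [0.47299138 0.11593467 0.04341591] [ 0.09485712 -0.20173118  0.0743527 ]
30 ([-0.01, 0.0, 0.04], np.float64(-0.01))
30 ([-0.15, 0.01, 0.0], np.float64(-0.01))
34 ([-0.29, 0.04, -0.03], np.float64(0.77))
41 ([-0.35, 0.08, -0.04], np.float64(2.13))
48 ([-0.42, 0.11, -0.05], np.float64(3.49))
55 ([-0.5, 0.14, -0.07], np.float64(4.85))
62 ([-0.57, 0.16, -0.09], np.float64(6.21))
69 ([-0.65, 0.16, -0.11], np.float64(7.58))
76 ([-0.72, 0.16, -0.12], np.float64(8.96))
83 ([-0.8, 0.15, -0.14], np.float64(10.34))
90 ([-0.87, 0.13, -0.16], np.float64(11.74))
```

View pics/wrist3.png

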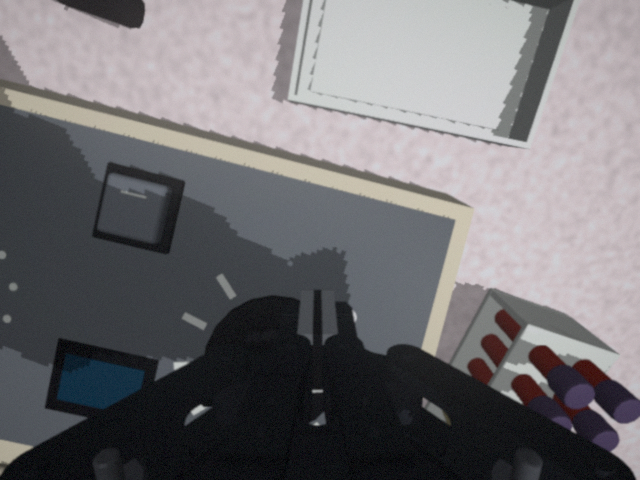

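View pics/scene3.png

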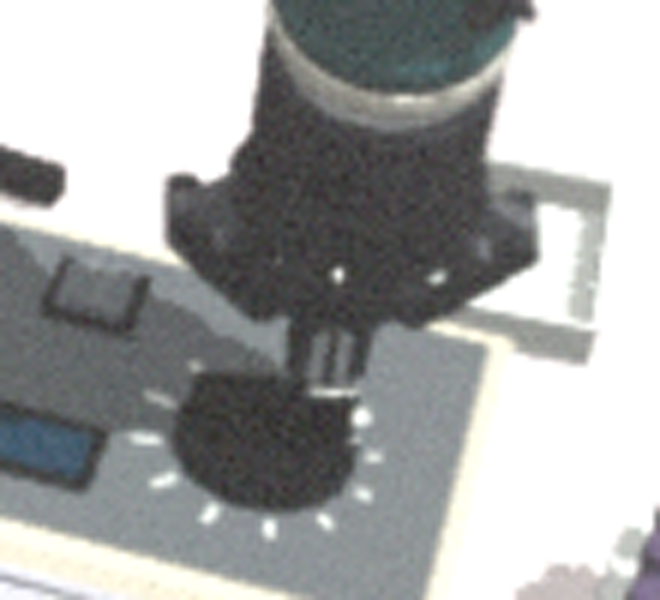

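The fingertips are now down at the robot side of the bar's pointed end (scene crop (335,380), wrist (318,300)). I'll start with only the first part of the push, so the contact can be checked.

Call:
arm_command(series=[{"fingers": 0,"xyz": [-0.15,0.01,0],"twist": 0},{"fingers": 0,"xyz": [-0.29,0.04,-0.02],"twist": 0.8},{"fingers": 0,"xyz": [-0.35,0.08,-0.03],"twist": 2.1},{"fingers": 0,"xyz": [-0.42,0.11,-0.05],"twist": 3.5}])

```text
time_s: 5.7
tcp_pos: [0.4864, 0.1274, 0.0453]
eef_rot: [-0.069, 0.998, 0.0, 0.0]
force: [-0.8, 0.3, -0.1]
width: 0.0002
```

```bash
cat > look.py <<'E'
import sys
from plan import *
from workcell import capture
k=sys.argv[1]
c=capture("scene");np.savez(f"scene{k}.npz",**c)
cv2.imwrite(f"pics/scene{k}.png",cv2.resize(cv2.convertScaleAbs(c["frame"][180:280,350:460],alpha=1.8),None,fx=6,fy=6,interpolation=cv2.INTER_CUBIC))
c=capture("wrist");cv2.imwrite(f"pics/wrist{k}.png",c["frame"])
o,p,R=now(); print(o["time_s"],p,o["force"],o["torque"])
for a in sys.argv[2:]:
    print(a,*rel(p,R,*pose(float(a),0)))
E
python3 look.py 4 48 55 62 69 76 83 90 97 104
```

```text
5.8 [0.48656179 0.12764017 0.04540163] [ 0.66565072 -0.12577548 -0.08823991] [-0.02699209 -0.00432465 -0.01358486]
48 [0.0, -0.01, -0.01] -0.0
55 [-0.06, 0.04, -0.03] 1.36
62 [-0.13, 0.08, -0.04] 2.72
69 [-0.2, 0.11, -0.06] 4.09
76 [-0.27, 0.13, -0.08] 5.46
83 [-0.35, 0.14, -0.1] 6.85
90 [-0.42, 0.14, -0.12] 8.24
97 [-0.5, 0.13, -0.14] 9.65
104 [-0.57, 0.11, -0.16] 11.06
```

View pics/scene4.png

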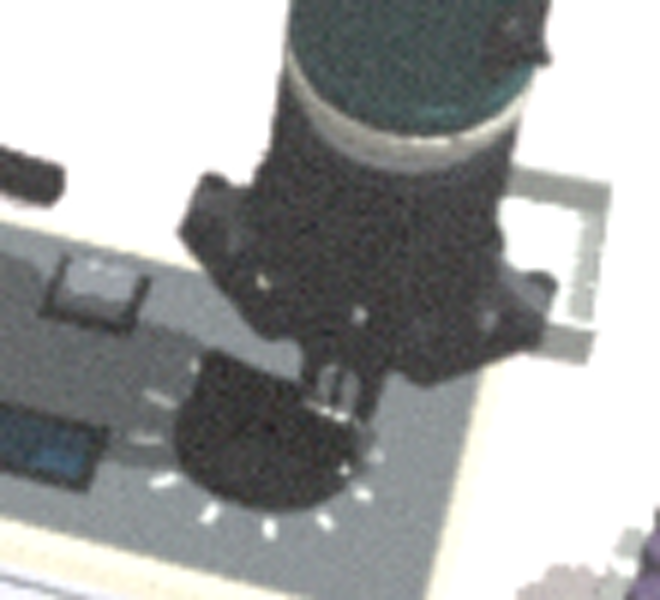

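View pics/wrist4.png

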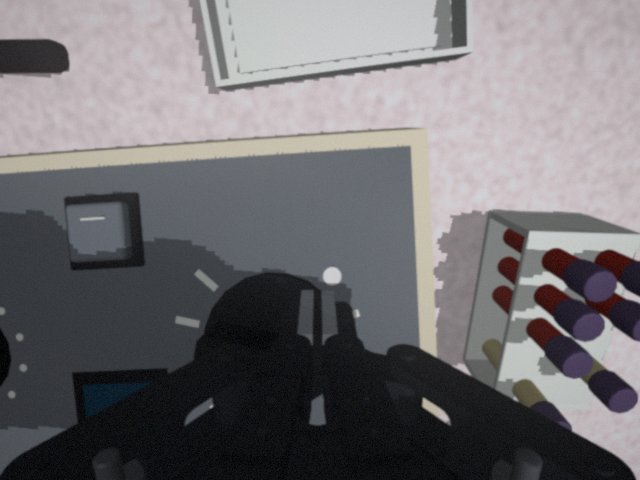

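The bar has turned: in the scene crop its tail rose to (210,355) and the white line is now at (335,410). I'll continue.

Call:
arm_command(series=[{"fingers": 0,"xyz": [-0.06,0.04,-0.03],"twist": 1.4},{"fingers": 0,"xyz": [-0.13,0.08,-0.04],"twist": 2.7},{"fingers": 0,"xyz": [-0.2,0.11,-0.06],"twist": 4.1},{"fingers": 0,"xyz": [-0.27,0.13,-0.08],"twist": 5.5},{"fingers": 0,"xyz": [-0.35,0.14,-0.1],"twist": 6.8},{"fingers": 0,"xyz": [-0.42,0.14,-0.12],"twist": 8.2},{"fingers": 0,"xyz": [-0.5,0.13,-0.14],"twist": 9.6},{"fingers": 0,"xyz": [-0.57,0.11,-0.16],"twist": 11}])

```text
time_s: 6.8
tcp_pos: [0.5067, 0.1354, 0.051]
eef_rot: [0.398, 0.917, -0.0, -0.001]
force: [-0.9, -0.3, -0.8]
width: -0.0001
```

```bash
python3 look.py 5 104 111 118 125 132 139 146 150 155
```

```text
6.9 [0.50818724 0.13488656 0.05147968] [-0.13626752  1.29719148 -0.24110974] [-0.01278156  0.01060833 -0.02928332]
104 [0.0, 0.02, -0.0] 0.08
111 [-0.06, 0.06, -0.02] 1.51
118 [-0.13, 0.1, -0.04] 2.94
125 [-0.21, 0.12, -0.05] 4.38
132 [-0.28, 0.14, -0.07] 5.82
139 [-0.36, 0.15, -0.08] 7.26
146 [-0.44, 0.15, -0.09] 8.7
150 [-0.48, 0.14, -0.09] 9.52
155 [-0.54, 0.13, -0.1] 10.55
```

View pics/scene5.png

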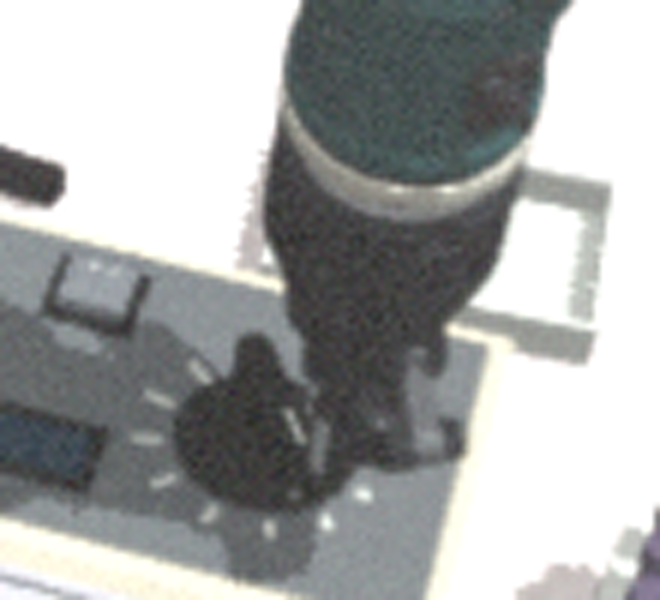

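View pics/wrist5.png

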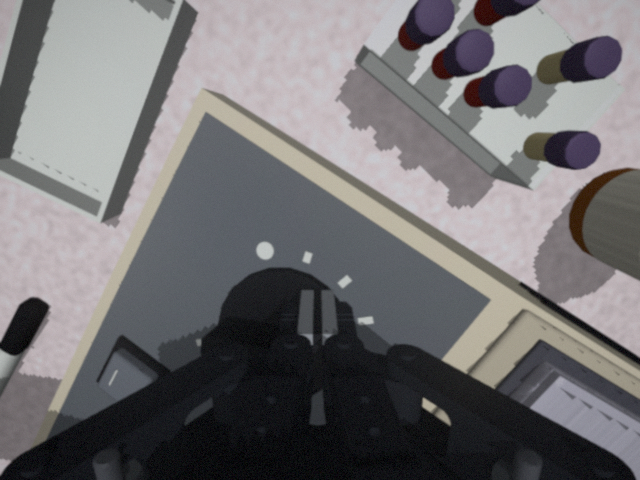

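The bar has now turned to about click 3-4 (white line at (290,425), tail at (255,345)). I'll carry on to just short of click 5.

Call:
arm_command(series=[{"fingers": 0,"xyz": [-0.06,0.06,-0.02],"twist": 1.5},{"fingers": 0,"xyz": [-0.13,0.1,-0.04],"twist": 2.9},{"fingers": 0,"xyz": [-0.21,0.12,-0.05],"twist": 4.4},{"fingers": 0,"xyz": [-0.28,0.14,-0.07],"twist": 5.8},{"fingers": 0,"xyz": [-0.36,0.15,-0.08],"twist": 7.3},{"fingers": 0,"xyz": [-0.44,0.15,-0.09],"twist": 8.7},{"fingers": 0,"xyz": [-0.44,0.15,-0.09],"twist": 8.7}])

```text
time_s: 7.78
tcp_pos: [0.5246, 0.1257, 0.0552]
eef_rot: [0.708, 0.706, 0.0, 0.0]
force: [0.1, -0.7, 0.1]
width: 0.0
```

```bash
python3 look.py 6 146 151 156 161 166 170 173 176
```

```text
7.875 [0.52431639 0.12592705 0.05510496] [-0.97879824  0.10413928  0.10873988] [ 0.04316778 -0.00458454  0.00685924]
146 [0.01, 0.0, 0.0] 0.02
151 [-0.04, 0.04, -0.01] 1.05
156 [-0.09, 0.07, -0.01] 2.07
161 [-0.14, 0.09, -0.01] 3.09
166 [-0.19, 0.11, -0.02] 4.11
170 [-0.23, 0.13, -0.02] 4.92
173 [-0.27, 0.13, -0.02] 5.52
176 [-0.3, 0.14, -0.02] 6.13
```

View pics/scene6.png

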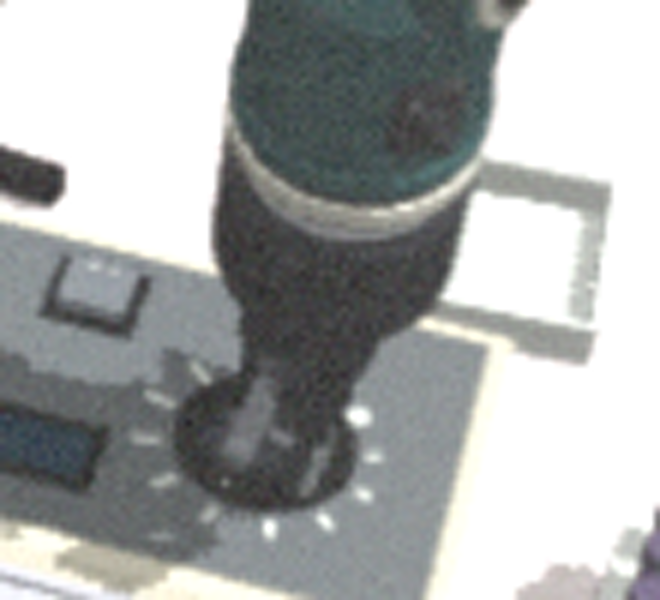

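View pics/wrist6.png

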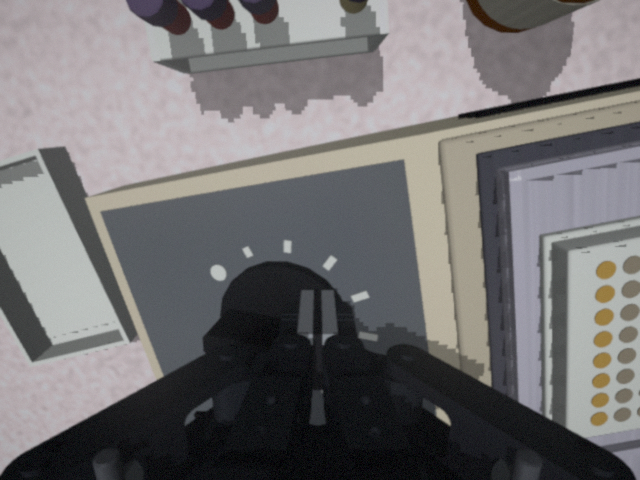

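The pointed end is near (230,480), about click 5. The final step goes to just short of 6, then back off and rise.

Call:
arm_command(series=[{"fingers": 0,"xyz": [-0.04,0.04,-0.01],"twist": 1},{"fingers": 0,"xyz": [-0.09,0.07,-0.01],"twist": 2},{"fingers": 0,"xyz": [-0.14,0.09,-0.01],"twist": 3},{"fingers": 0,"xyz": [-0.19,0.11,-0.02],"twist": 4.1},{"fingers": 0,"xyz": [-0.23,0.13,-0.02],"twist": 4.9},{"fingers": 0,"xyz": [-0.27,0.13,-0.02],"twist": 5.5},{"fingers": 0,"xyz": [-0.27,0.13,-0.02],"twist": 5.5},{"fingers": 0,"xyz": [-0.2,0.5,-0.05],"twist": 5.5},{"fingers": 0,"xyz": [-0.1,0.7,-0.5],"twist": 5.5},{"fingers": 0,"xyz": [-0.1,0.7,-1.5],"twist": 5.5},{"fingers": 0,"xyz": [1.3,0.7,-2.5],"twist": 5.5},{"fingers": 0,"xyz": [2.5,0.7,-3],"twist": 5.5}])

```text
time_s: 9.38
tcp_pos: [0.555, 0.2268, 0.1776]
eef_rot: [0.857, 0.515, 0.002, 0.0]
force: [0.8, 0.0, 0.0]
width: -0.0
```

```bash
python3 - <<'E'
from plan import *
from workcell import capture
o,p,R=now(); print(o["time_s"],p,o["force"])
for n in("top","wrist"):
    c=capture(n);np.savez(f"{n}7.npz",**c)
    cv2.imwrite(f"pics/{n}7.png",c["frame"])
E
```

```text
9.375 [0.55496334 0.22676122 0.17759744] [0.7769503  0.04858962 0.01821626]
```

View pics/wrist7.png

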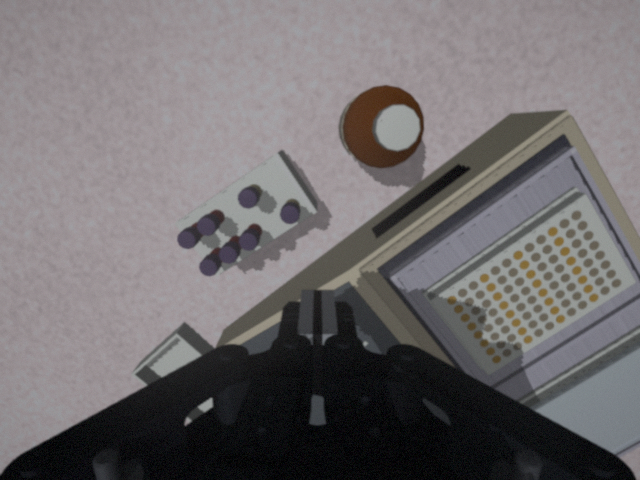

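View pics/top7.png

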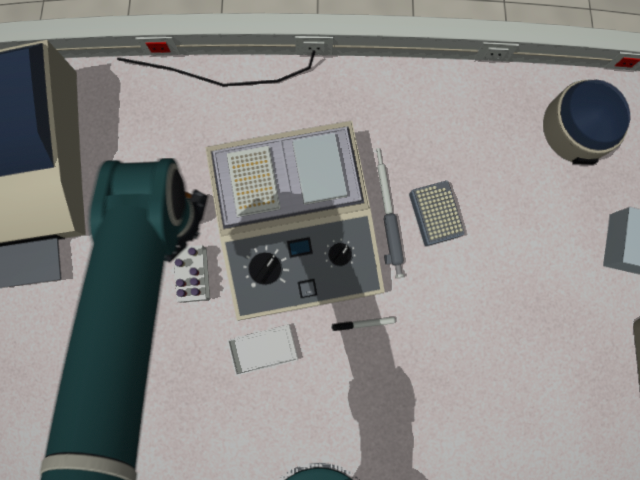

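```bash
python3 - <<'E'
from plan import *
c=load("top7.npz")
im=c["frame"][200:330,215:395]; cv2.imwrite("pics/top7c.png",cv2.resize(cv2.convertScaleAbs(im,alpha=1.5),None,fx=4.4,fy=4.4,interpolation=cv2.INTER_CUBIC))
def line(C,r0,r1,hgt):
    # bright pixels on the knob bar annulus
    H,W=c["frame"].shape[:2]; vv,uu=np.mgrid[225:300,240:360]; uv=np.c_[uu.ravel(),vv.ravel()]
    P=onplane(c,uv.astype(float),C+hgt*nn,nn)-C; x=P@xx;y=P@Y0;r=np.hypot(x,y)
    b=c["frame"][uv[:,1],uv[:,0]].mean(1); m=(r>r0)&(r<r1)&(b>80)
    print(m.sum(),np.degrees(np.arctan2((y*b)[m].sum(),(x*b)[m].sum())))
line(A,.008,.026,.022); line(A-.15*Y0,.006,.017,.016)
c=load("top0.npz"); line(A,.008,.026,.022); line(A-.15*Y0,.006,.017,.016)
o,p,R=now(); print(p)
E
```

```text
17 -40.59667876534844
10 -36.59441585099158
14 101.92959079280332
8 -35.21136295101989
[0.55465477 0.23450439 0.17752201]
```

View pics/top7c.png

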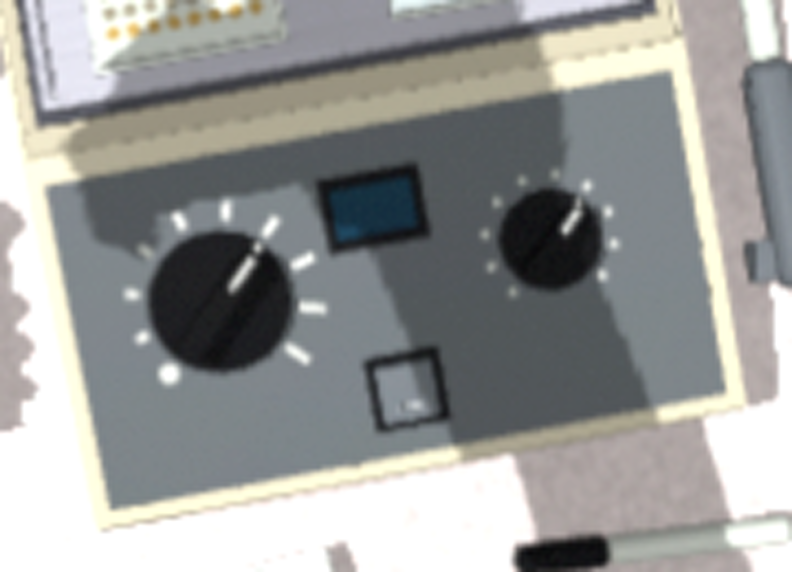

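The pointer's line, (232,290)-(270,225) in the crop, lies on the sixth dash, so it is at click 6. The timer is unchanged. Now the key.

```bash
python3 - <<'E'
from plan import *
o,p,R=now()
K=np.array([.4698,.027,.0721]); T=K-.006*X0+OFF+np.array([0,0,.010])
print(p,T,rel(p,R,T,11.05))
E
```

```text
[0.55465477 0.23450439 0.17752201] [0.46391124 0.02585001 0.0386    ] ([-5.7, 0.36, 3.44], np.float64(-7.65))
```

Call:
arm_command(series=[{"fingers": 0,"xyz": [-1.4,0.1,0],"twist": -1},{"fingers": 0,"xyz": [-2.8,0.2,0],"twist": -3},{"fingers": 0,"xyz": [-4.2,0.3,0],"twist": -5},{"fingers": 0,"xyz": [-5.7,0.36,0],"twist": -7},{"fingers": 0,"xyz": [-5.7,0.36,0.5],"twist": -7.6},{"fingers": 0,"xyz": [-5.7,0.36,1.5],"twist": -7.6},{"fingers": 0,"xyz": [-5.7,0.36,2.5],"twist": -7.6},{"fingers": 0,"xyz": [-5.7,0.36,3.2],"twist": -7.6},{"fingers": 0,"xyz": [-5.7,0.36,3.4],"twist": -7.6},{"fingers": 0,"xyz": [-5.7,0.36,3.4],"twist": -7.6}])

```text
time_s: 10.72
tcp_pos: [0.4596, 0.017, 0.0393]
eef_rot: [0.642, 0.767, -0.0, 0.0]
force: [-0.2, -0.5, 0.4]
width: -0.0002
```

```bash
python3 - <<'E'
from plan import *
from workcell import capture
K=np.array([.4698,.027,.0721]); T=K-.006*X0+OFF
c=capture("scene");np.savez("scene8.npz",**c)
cv2.imwrite("pics/scene8.png",cv2.resize(cv2.convertScaleAbs(c["frame"][180:270,310:420],alpha=1.8),None,fx=7,fy=6.6,interpolation=cv2.INTER_CUBIC))
w=capture("wrist");cv2.imwrite("pics/wrist8.png",w["frame"])
o,p,R=now(); print(o["time_s"],p,o["force"],rel(p,R,T,11.05))
# tip depth check
for v in (286,290,294,300): print(v,((depthpts(w,[(328,v)])[0]-p)@R*1000).round(1))
E
```

```text
10.825 [0.46018801 0.01738196 0.04007186] [ 0.04210124 -0.78314238  0.39098207] ([0.19, 0.13, 0.29], np.float64(-0.19))
286 [  7.4   5.8 -29.4]
290 [ 11.3   5.4 -41.6]
294 [ 11.2   5.3 -45.2]
300 [ 11.6   5.1 -51.2]
```

View pics/scene8.png

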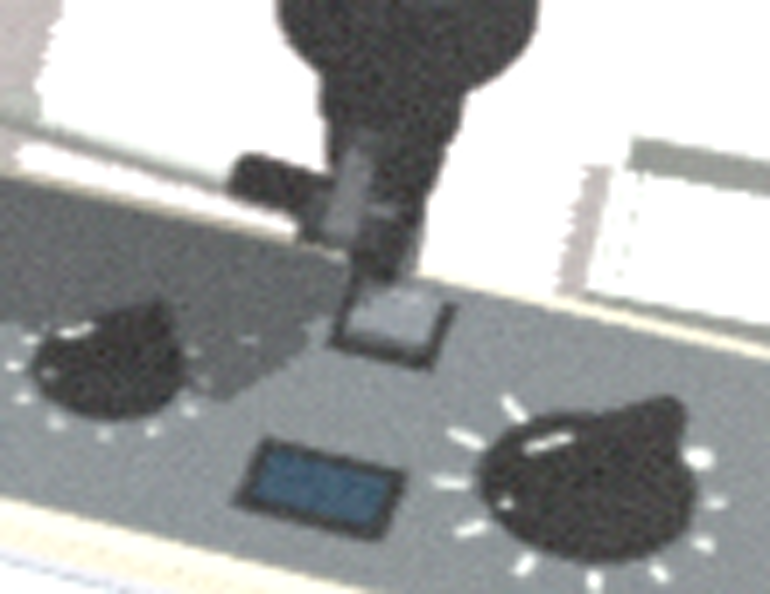

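View pics/wrist8.png

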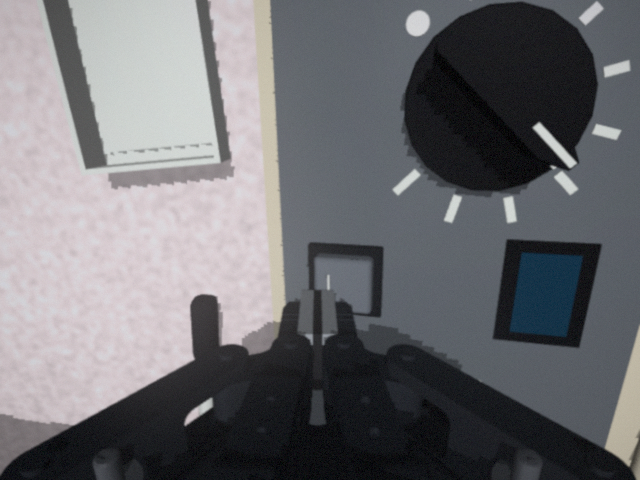

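The fingertips are about 9 mm short of the key's centre (key at wrist (348,278), tips at (318,290)). I'll correct sideways, then press gently.

Call:
arm_command(series=[{"fingers": 0,"xyz": [0.19,0.15,0],"twist": 0},{"fingers": 0,"xyz": [0.19,0.15,0],"twist": 0},{"fingers": 0,"xyz": [0.19,0.15,0.15],"twist": 0},{"fingers": 0,"xyz": [0.19,0.15,0.25],"twist": 0},{"fingers": 0,"xyz": [0.19,0.15,0.32],"twist": 0},{"fingers": 0,"xyz": [0.19,0.15,0.38],"twist": 0},{"fingers": 0,"xyz": [0.19,0.15,0.38],"twist": 0}])

```text
time_s: 11.7
tcp_pos: [0.4651, 0.0265, 0.0272]
eef_rot: [0.643, 0.766, 0.002, -0.001]
force: [-13.3, 1.3, 50.0]
width: 0.0002
```

```bash
python3 - <<'E'
from plan import *
from workcell import capture
K=np.array([.4698,.027,.0721]); T=K-.006*X0+OFF
o,p,R=now(); print(o["time_s"],p,o["force"],rel(p,R,T,11.05))
c=capture("scene");np.savez("scene9.npz",**c)
cv2.imwrite("pics/scene9.png",cv2.resize(cv2.convertScaleAbs(c["frame"][180:270,310:420],alpha=1.8),None,fx=7,fy=6.6,interpolation=cv2.INTER_CUBIC))
w=capture("wrist");cv2.imwrite("pics/wrist9.png",w["frame"][150:390,160:480])
o,p,R=now(); print(o["time_s"],p,o["force"])
E
```

```text
11.7 [0.46506705 0.0265104  0.02718686] [-13.30342233   1.25959576  50.04199305] ([-0.01, -0.03, -0.04], np.float64(-0.2))
11.8 [0.46504727 0.02650955 0.02718043] [-11.4190606    0.61843638  48.72035525]
```

View pics/scene9.png

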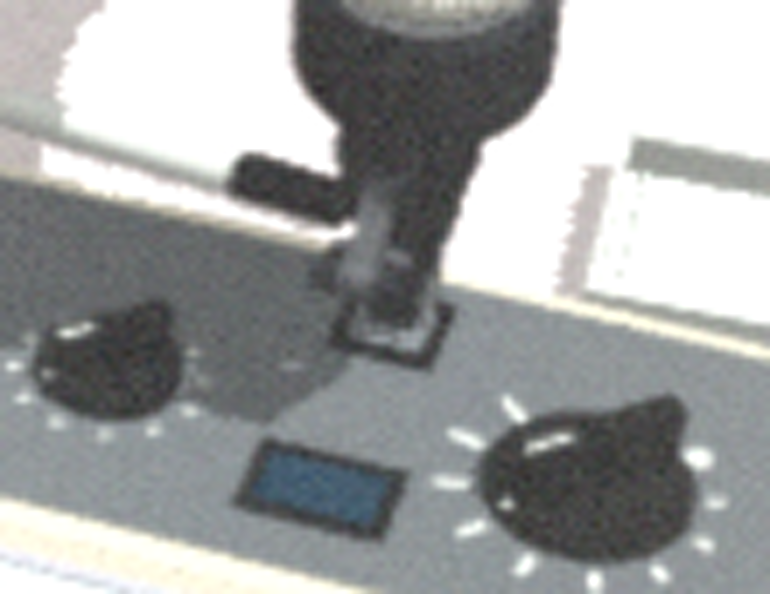

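View pics/wrist9.png

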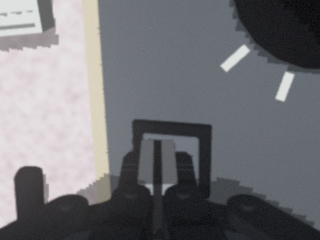

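Force is 50 N along the panel normal and the key is sunk in its bezel, so it is bottomed (the spring alone gives 4 N). Now I'll release it and rise straight up.

Call:
arm_command(series=[{"fingers": 0,"xyz": [0,0,-0.1],"twist": 0},{"fingers": 0,"xyz": [0,0,-0.25],"twist": 0},{"fingers": 0,"xyz": [0,0,-0.8],"twist": 0},{"fingers": 0,"xyz": [0,0,-2],"twist": 0},{"fingers": 0,"xyz": [0,0,-3],"twist": 0},{"fingers": 0,"xyz": [1.4,0,-3.2],"twist": 0},{"fingers": 0,"xyz": [2.8,0,-3.2],"twist": 0},{"fingers": 0,"xyz": [4.2,0,-3.2],"twist": 0},{"fingers": 0,"xyz": [5.5,0,-3.2],"twist": 0},{"fingers": 0,"xyz": [5.5,0,-3.2],"twist": 0}])

```text
time_s: 13.05
tcp_pos: [0.4235, 0.2462, 0.1511]
eef_rot: [0.639, 0.769, -0.001, -0.0]
force: [0.1, -1.3, -0.5]
width: 0.0001
```

```bash
python3 - <<'E'
from plan import *
from workcell import capture
o,p,R=now(); print(o["time_s"],p,o["force"])
C={}
for n in("top","scene"):
    c=C[n]=capture(n);np.savez(f"{n}10.npz",**c)
    cv2.imwrite(f"pics/{n}10.png",c["frame"])
c=C["top"]
im=c["frame"][200:330,215:395]; cv2.imwrite("pics/top10c.png",cv2.resize(cv2.convertScaleAbs(im,alpha=1.5),None,fx=4.4,fy=4.4,interpolation=cv2.INTER_CUBIC))
im=C["scene"]["frame"][180:270,310:420]; cv2.imwrite("pics/scene10c.png",cv2.resize(cv2.convertScaleAbs(im,alpha=1.8),None,fx=7,fy=6.6,interpolation=cv2.INTER_CUBIC))
# key height above panel from depth
for nm in("top0.npz","top10.npz"):
    c=load(nm); uv=[(u,v) for u in range(305,310) for v in range(286,291)]
    P=depthpts(c,uv); print(nm,"key above panel mm",np.median((P-(A-.008*nn))@nn)*1000)
E
```

```text
13.05 [0.42347653 0.24623675 0.1511166 ] [ 0.11887572 -1.26562336 -0.52727515]
top0.npz key above panel mm 9.06052224276812
top10.npz key above panel mm 8.344557353966442
```

View pics/top10c.png

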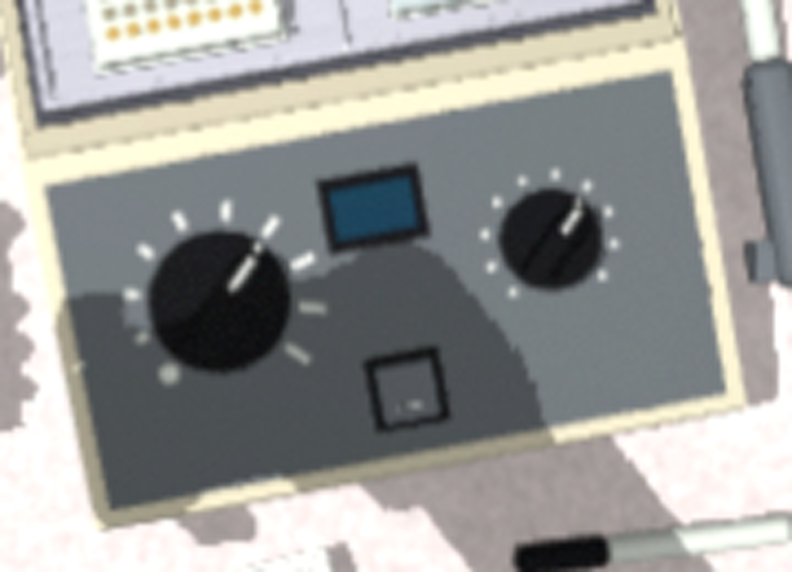

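View pics/scene10c.png

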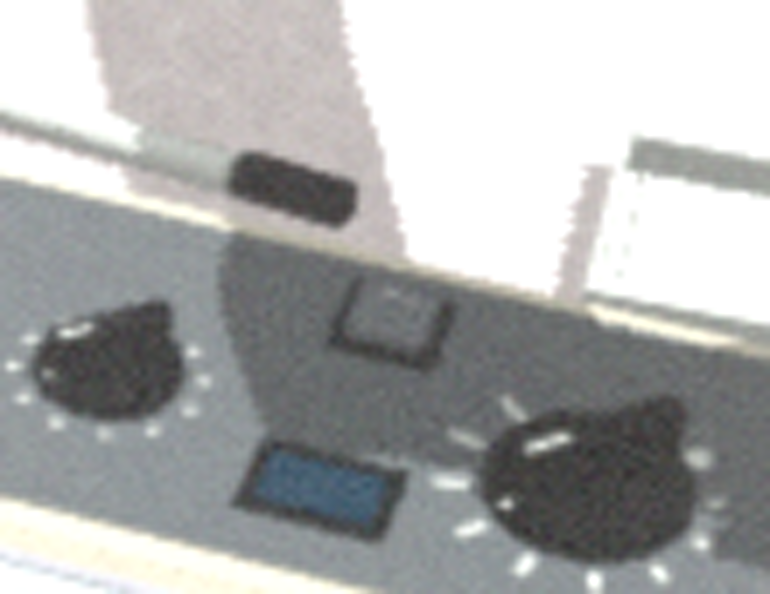

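View pics/top10.png

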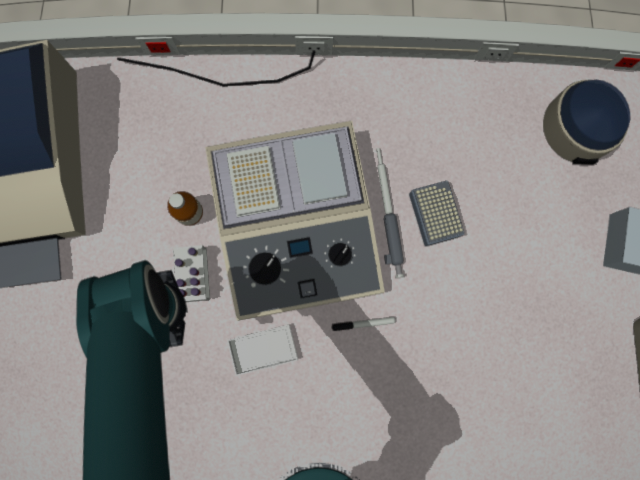

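```bash
python3 - <<'E'
from plan import *
for k in (8,9,10):
    c=load(f"scene{k}.npz")
    print(k,[round(float((depthpts(c,[(u,v)])[0]-(A-.008*nn))@nn)*1000,1) for v in (229,230,231) for u in (362,364,366,368,370)])
E
```

```text
8 [5.8, 8.8, 7.5, 7.7, 6.8, 8.2, 6.4, 9.4, 11.9, 7.2, 3.6, 6.6, 6.4, 8.3, 7.4]
9 [2.6, 2.7, 7.9, 11.0, 4.4, 3.9, 1.6, 3.0, 2.6, 4.7, 1.5, 2.4, 4.1, 4.6, 4.7]
10 [8.4, 8.7, 8.4, 7.5, 8.7, 5.4, 7.7, 7.9, 8.0, 7.8, 5.6, 5.1, 8.8, 9.4, 9.1]
```

The depth image shows the key's top going from about 8 mm to about 3.5 mm above the panel and back to about 8 mm, so it made the full 5 mm stroke. I'm handing the job in.

```bash
python3 -c "
from workcell import order
print(order.job_done())"
```

```text
the job is handed in; nothing more can be done
None
```

The speed selector is at speed 6, the start key was pressed all the way down and released, and the job was handed in at about 13 s with the arm clear of everything.

**What I did**
- I pushed the speed bar clockwise from click 1 to click 6 with the shut fingertips, without pinching it. I checked pictures between stages.
- I confirmed click 6 before pressing the start key, then let it come up again.

**Last checks**
- **Speed selector:** the top view shows the pointer's line on the sixth dash. It measured about −41°, against the nominal −45°.
- **Start key:** the depth image put its top at about 8 mm above the panel before the press, 3.5 mm while pressed and 8 mm after. That matches the full 5 mm stroke.
- **Timer and bench:** the timer pointer, the plates and the other bench items look the same as at the start.

**What disagreed or went wrong**
- **Fingertip offset:** both cameras showed the shut fingertips about 44 mm short of the reported TCP. Because of that, my first sweep passed above the knob without touching it. I corrected for the offset and did the sweep again.
- **Press force:** the press reached about 50 N at the wrist, far more than the key needs. It was on the fingertips, not the gripper's body, and is below the 120 N wrist limit.

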